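Sort salvaged computer parts into the storeroom bins

TASK

Put the five loose computer parts on the bench mat away in the storage bins, each into the bin that already holds its own kind: the two fans with the fans, the two heat sinks with the heat sinks, the memory module with the memory modules. Lay every part flat on the floor of its bin, in the free space in front of the stock and not on top of anything, and set it down rather than dropping it. Leave the screwdriver, mouse, mug and hard drive where they are.

Things in the scene. Friction and masses are not known exactly. Their poses are not given: they have to be found in the camera images.
- fan_a: square black computer case fan, 60 x 60 x 25 mm (x, y, z), lying flat on the bench mat with its hub and blades seen from above; about 60 g. Origin: centre of its underside, z up. Firm square sides: may be gripped across x or across y (60 mm either way).
- fan_b: square black computer case fan, 60 x 60 x 25 mm (x, y, z), lying flat on the bench mat with its hub and blades seen from above; about 60 g. Origin: centre of its underside, z up. Firm square sides: may be gripped across x or across y (60 mm either way).
- sink_a: square plain-aluminium heat sink with eleven upright fins, 60 x 60 x 38 mm (x, y, z), lying on its flat base, fins up and running along its x; about 160 g. Origin: centre of its underside, z up. May be gripped across x or across y (60 mm either way).
- sink_b: square plain-aluminium heat sink with eleven upright fins, 60 x 60 x 38 mm (x, y, z), lying on its flat base, fins up and running along its x; about 160 g. Origin: centre of its underside, z up. May be gripped across x or across y (60 mm either way).
- module: computer memory module in an aluminium heat spreader, a flat bar 133 x 32 x 8 mm (x, y, z) with a thin green edge of gold contacts along one long side, lying flat on the bench mat; about 45 g. Origin: centre of its underside, z up, x along its length. Grip it across its 32 mm width (y), low down with the fingertips.
- bin_fans: fixed grey plastic bin, open top, 225 (x) x 145 (y) x 55 mm high, walls and floor 4 mm; front wall (-x, toward the robot) only 28 mm high. Origin: centre of underside, on the bench; x to its back, z up. Holds two such case fans side by side, fixed, along the back from x = +43 mm, up to 29 mm above the bench; free floor: x -108 to +43, y -68 to +68 mm. Bins may stand in any order.
- bin_sinks: fixed grey plastic bin, open top, 225 (x) x 145 (y) x 55 mm high, walls and floor 4 mm; front wall (-x, toward the robot) only 28 mm high. Origin: centre of underside, on the bench; x to its back, z up. Holds two such heat sinks side by side, fixed, along the back from x = +43 mm, up to 42 mm above the bench; free floor: x -108 to +43, y -68 to +68 mm. Bins may stand in any order.
- bin_modules: fixed grey plastic bin, open top, 225 (x) x 145 (y) x 55 mm high, walls and floor 4 mm; front wall (-x, toward the robot) only 28 mm high. Origin: centre of underside, on the bench; x to its back, z up. Holds six such memory modules in two piles, fixed, along the back from x = +43 mm, up to 28 mm above the bench; free floor: x -108 to +43, y -68 to +68 mm. Bins may stand in any order.

How it is judged:
At the end, for the whole second after the job is handed in: Each of the five parts is in the bin of its own kind, its centre over the free floor (between 105 mm before and 30 mm behind the bin's centre and within 60 mm of its midline), lying flat (within 0.12 rad, underside at most 6 mm above the bin floor), at rest (x of fan_a in the frame of bin_fans between -0.105 and 0.03 m and y of fan_a in the frame of bin_fans between -0.06 and 0.06 m and z of fan_a in the frame of bin_fans between 0 and 0.01 m and angle between each of fan_a, fan_b, sink_a, sink_b, module's own z axis and vertical below 0.12 rad and linear speed of each of fan_a, fan_b, sink_a, sink_b, module below 0.02 m/s and x of fan_b in the frame of bin_fans between -0.105 and 0.03 m and y of fan_b in the frame of bin_fans between -0.06 and 0.06 m and z of fan_b in the frame of bin_fans between 0 and 0.01 m and x of sink_a in the frame of bin_sinks between -0.105 and 0.03 m and y of sink_a in the frame of bin_sinks between -0.06 and 0.06 m and z of sink_a in the frame of bin_sinks between 0 and 0.01 m and x of sink_b in the frame of bin_sinks between -0.105 and 0.03 m and y of sink_b in the frame of bin_sinks between -0.06 and 0.06 m and z of sink_b in the frame of bin_sinks between 0 and 0.01 m and x of module in the frame of bin_modules between -0.105 and 0.03 m and y of module in the frame of bin_modules between -0.06 and 0.06 m and z of module in the frame of bin_modules between 0 and 0.01 m); the robot touches nothing.
It fails at once if a part is dropped or thrown: faster than 0.9 m/s without the fingers on it (a free fall of about 4 cm) ((linear speed of fan_a above 0.9 m/s and contact force between the fingers and fan_a below 0.02 N) or (linear speed of fan_b above 0.9 m/s and contact force between the fingers and fan_b below 0.02 N) or (linear speed of sink_a above 0.9 m/s and contact force between the fingers and sink_a below 0.02 N) or (linear speed of sink_b above 0.9 m/s and contact force between the fingers and sink_b below 0.02 N) or (linear speed of module above 0.9 m/s and contact force between the fingers and module below 0.02 N)).
It fails at once if a bystander (screwdriver, mug, mouse, hard drive) is moved by more than 30 mm (distance of any of screwdriver, mug, mouse, hard_drive from where it was at the start of the episode above 0.03 m).
It also fails if it takes over 125 s, if anything falls off the work surface, if the arm or the gripper's body presses on something with over 40 N, if the wrist force passes 120 N, or if a joint passes its speed limit or range.

ROBOT

A 6-joint arm with a two-finger parallel gripper is mounted at the origin on the work surface. World frame = base frame: x ahead of the robot, y to its left, z up, the work surface at z = 0. Lengths are in m, angles in rad, forces in N, time in s.
With the tool pointing down it reaches from about 0.35 to 0.85 m from the base axis. Payload 8.1 kg.
Tool frame: the origin (TCP) lies on the centre line of the jaws, within the pads' length; the fingertips stand 22 mm ahead of it and the grasp point (between the pads) lies 3 mm ahead of it; z points along the fingers, y is the line along which they close (so a half turn about z gives the same grasp; the last joint's range is limited). The gripper opens to 93 mm and grips with 3 to 60 N. Pads are 15 mm wide; open, the fingers measure 128 mm over their backs; the gripper's body (75 mm by 188 mm) begins 65 mm behind the grasp point.
Start: joints at [-1.394, 0.13, 1.488, -0, 1.523, -0.085], TCP at [0.155, -0.58, 0.241] pointing down, gripper open.
Joint ranges: [-2.96, 2.96], [-0.89, 2.26], [0.02, 2.5], [-1.34, 4.48], [0, 2.73], [-2.66, 2.66]. Speed limits (rad/s): [2.39, 2.39, 2.79, 3.14, 3.14, 3.14].

INTERFACE

Orientations are given as a rotation vector (axis times angle).
In Python, from plant import robot gives the robot as it stands.
- The arm moves only by the tool shift_gripper, called as name(argument=value, ...) on one line, values as JSON. Schema: {"type":"object","properties":{"ticks":{"type":"array","items":{"type":"number"},"minItems":5,"maxItems":100},"force":{"type":"number"},"only":{"type":"string"},"quiet":{"type":"boolean"},"lines":{"type":"string"}},"required":["ticks"],"additionalProperties":false}. ticks is one flat list of numbers that holds 1 to 20 rows one after another, with no inner brackets; each row has 5 numbers: the finger opening in m, then dx, dy, dz in normalised numbers (1 is 0.6 m), then a turn about the tool's z in parts of the range, where 1.0 means 2 pi rad; each row shifts and turns the commanded pose from where the row before left it, along the tool's axes as they then stand; what a row does not reach is not made up. A row lasts 1/10 s, in which the tool goes at most 0.05 m and 0.15 rad, less where a joint would pass 70% of its speed; a pose out of reach is approached as far as the arm can. The fingers move at their own pace and stop on an object; force is the grip in N (left out, the last holds). Time passes only in rows, so rows that do not move let the fingers close. The tool returns the time, the measured TCP pose, the force, the opening and the grip force at its end. only (a regular expression) keeps the lines of the reply that match it, lines (a string "A,B") keeps lines A to B, and quiet returns only ok. Shift and turn numbers lie between -1 and 1, and a call with a number outside is refused. Input that does not fit is refused with a message, and nothing moves.
- robot.read_state(): the state, without advancing time (a new reading comes with each control period).
- robot.read_camera(name): name is "side" or "top" or "wrist"; returns a dict with "image" (400x640x3 uint8, red, green, blue), "fx", "fy", "cx", "cy" (pixels), "R" (3x3) and "t" (3): a world point X has camera coordinates R X + t. Camera axes: x right, y down, z forward; pixel columns grow to the right and rows downward; lengths in m; the calibration is good to about 2 mm. A picture is of the moment at which its call begins. There is no depth.
- robot.close_job(): hands the job in; it is judged then, once.
The state is a dict: "t": time; "q": joint angles; "dq": joint speeds; "joint_torque": joint torques, N m; "tool_pos": TCP position; "orientation": TCP orientation; "force": force on the tool from outside, world axes, zero at the start; "wrist_torque": the same for the moment, N m; "opening": finger opening in m; "gripper_force": force on a finger pad.
Only numpy, scipy, OpenCV 4.12 (cv2) and the standard library are available. Lean on these libraries where they do the work, as an engineer would, in place of code of your own. Each camera call takes 0.05 s, during which the arm holds its last target. There are 200 camera calls.

## Working session

There is one attempt and no reset: what is moved stays moved. The work goes in short steps, Python scripts to look and compute and a tool call to move; the robot and the scene stay as the last step left them, time stands still between calls to the robot, and variables do not carry over. Pictures are saved under pics/ and viewed, at most 14 in all, crops included, and the job is handed in when it is done.

```bash
ls; mkdir -p pics; python3 - <<'E'
from plant import robot
import cv2
for n in("top","side"):
    c=robot.read_camera(n); cv2.imwrite(f"pics/{n}0.png",c["image"][:,:,::-1]); print(n,c["fx"],c["fy"],c["cx"],c["cy"],c["R"],c["t"])
s=robot.read_state();print(s["t"],s["tool_pos"],s["orientation"])
E
```

```text
pics
plant.py
top 377.13915327377356 377.13915327377356 316.0966682420435 199.2010662076468 [[-0.02331869 -0.99961462 -0.01506139]
 [-0.98589576  0.02549089 -0.16540787]
 [ 0.16572805  0.01099187 -0.98611023]] [0.0172831  0.52867998 0.80175427]
side 506.22435102606596 506.22435102606596 324.41054414077104 196.72956896355507 [[-0.99553322 -0.09253304 -0.01874131]
 [-0.04626767  0.65119929 -0.75749508]
 [ 0.08229765 -0.7532444  -0.65257181]] [0.49651041 0.05125215 1.44338317]
0.1 [ 0.15520956 -0.57910478  0.23971851] [-3.11314709e+00 -4.09765126e-01  1.33007278e-04]
```

View pics/top0.png

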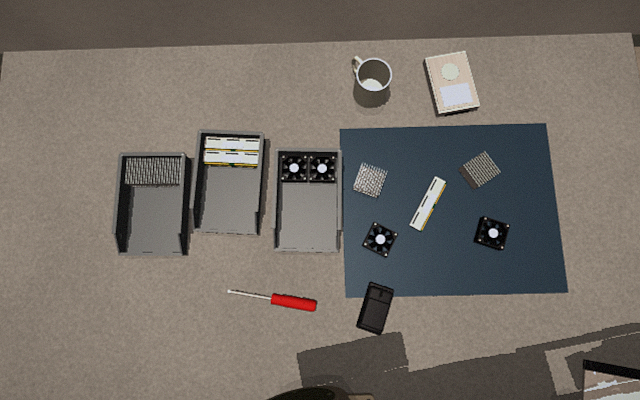

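View pics/side0.png

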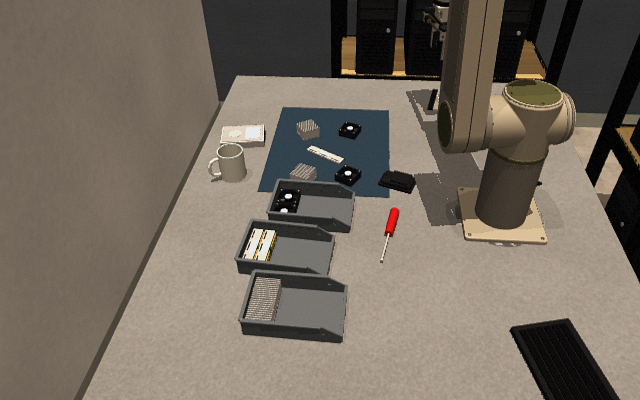

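The picture shows the bins left to right: sinks (about 153,205), modules (230,183), fans (308,200). On the mat are sinks at (370,181) and (480,170), the module at (428,204) and fans at (380,240) and (492,233). The side view agrees.

```bash
cat > h.py <<'E'
import numpy as np,cv2
from plant import robot
def ray(c,uv,z):
    R=np.array(c["R"]);t=np.array(c["t"]);C=-R.T@t
    d=R.T@np.array([(uv[0]-c["cx"])/c["fx"],(uv[1]-c["cy"])/c["fy"],1])
    return C+d*(z-C[2])/d[2]
def proj(c,X):
    p=np.array(c["R"])@np.array(X)+np.array(c["t"]); return np.array([c["fx"]*p[0]/p[2]+c["cx"],c["fy"]*p[1]/p[2]+c["cy"]])
E
python3 - <<'E'
from h import *
c=robot.read_camera("top");im=c["image"]
print("cam",-np.array(c["R"]).T@c["t"])
hsv=cv2.cvtColor(im,cv2.COLOR_RGB2HSV)
print("mat",hsv[270,460],hsv[150,430])
mat=cv2.inRange(hsv,(95,90,30),(115,255,110))
crop=slice(140,262),slice(350,530)
m=255-mat[crop]; m=cv2.morphologyEx(m,cv2.MORPH_OPEN,np.ones((3,3)))
vis=cv2.resize(im[crop][:,:,::-1],None,fx=4,fy=4,interpolation=cv2.INTER_CUBIC)
for k in cv2.findContours(m,cv2.RETR_EXTERNAL,cv2.CHAIN_APPROX_NONE)[0]:
    if cv2.contourArea(k)<150: continue
    b=cv2.boxPoints(cv2.minAreaRect(k))
    cv2.drawContours(vis,[(k*4+2).astype(int)],-1,(0,255,0),1)
    cv2.drawContours(vis,[(b*4+2).astype(int)],-1,(0,0,255),1)
    b+=[350,140]
    P=np.array([ray(c,q,0.02)[:2] for q in b]);e=P[1]-P[0];f=P[2]-P[1]
    print(b.mean(0).round(1),"ctr",P.mean(0).round(4),"sz",np.linalg.norm(e).round(4),np.linalg.norm(f).round(4),"ang",np.degrees(np.arctan2(e[1],e[0])).round(1),np.degrees(np.arctan2(f[1],f[0])).round(1))
cv2.imwrite("pics/crop1.png",vis)
E
```

```text
cam [ 0.3887532  -0.00501286  0.87832623]
mat [102  74  79] [105  72  78]
[438.  200.5] ctr [ 0.5265 -0.2747] sz 0.2827 0.413 ang -2.2 -91.6
```

View pics/crop1.png

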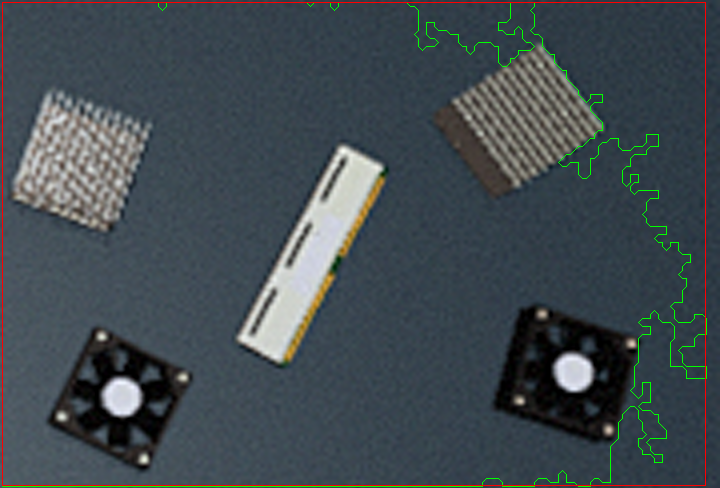

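The crop shows both sinks, the module and both fans clearly. My mat threshold was wrong, but hubs, screws and corners can be read from the crop. Next come corner-derived poses with size checks, and a bin crop.

```bash
python3 - <<'E'
from h import *
c=robot.read_camera("top");im=c["image"]
F=lambda p:(np.array(p)+.5)/4-.5+[350,140]
T={"sinkL":(.038,[(50,92),(150,122),(110,230),(13,195)]),"sinkR":(.038,[(540,47),(603,127),(515,190),(452,100)]),
"fanL":(.025,[(100,328),(190,378),(145,467),(50,420)]),"fanRscrews":(.025,[(542,314),(632,343),(608,429),(519,400)]),"fanLscrews":(.025,[(102,336),(183,377),(144,459),(62,416)]),"mod":(.008,[(342,145),(385,170),(283,363),(238,340)])}
for n,(z,p) in T.items():
    P=np.array([ray(c,F(q),z)[:2] for q in p]); e=np.roll(P,-1,0)-P
    print(n,P.mean(0).round(4),np.linalg.norm(e,axis=1).round(3),np.degrees(np.arctan2(e[:,1],e[:,0])).round(1))
hubs=cv2.inRange(im,(150,150,150),(255,255,255))
n,l,st,ce=cv2.connectedComponentsWithStats(hubs)
for i in range(1,n):
    if 30<st[i,4]<200: print(ce[i].round(1),st[i,4],ray(c,ce[i],.025)[:2].round(4))
# contrast masks: distance from mat colour
d=np.linalg.norm(cv2.cvtColor(im,cv2.COLOR_RGB2LAB).astype(float)-np.median(cv2.cvtColor(im,cv2.COLOR_RGB2LAB)[140:262,350:530].reshape(-1,3),axis=0),axis=2)
m=(d>16).astype(np.uint8)[140:262,350:530]*255
m=cv2.morphologyEx(cv2.morphologyEx(m,cv2.MORPH_CLOSE,np.ones((3,3))),cv2.MORPH_OPEN,np.ones((3,3)))
for k in cv2.findContours(m,cv2.RETR_EXTERNAL,cv2.CHAIN_APPROX_NONE)[0]:
    if cv2.contourArea(k)<150: continue
    b=cv2.boxPoints(cv2.minAreaRect(k))+[350,140]
    P=np.array([ray(c,q,0.02)[:2] for q in b]);e=P[1]-P[0]
    print("mask",b.mean(0).round(1),P.mean(0).round(4),np.linalg.norm(e).round(4),np.linalg.norm(P[2]-P[1]).round(4),np.degrees(np.arctan2(e[1],e[0])).round(1))
cv2.imwrite("pics/bins1.png",cv2.resize(im[120:265,105:355][:,:,::-1],None,fx=3.2,fy=3.2,interpolation=cv2.INTER_CUBIC))
E
```

```text
sinkL [ 0.5723 -0.1189] [0.059 0.067 0.058 0.064] [-108.9  157.3   68.2  -21.6]
sinkR [ 0.5909 -0.3735] [0.057 0.064 0.061 0.061] [-147.1  123.5   30.1  -60.5]
fanL [ 0.4375 -0.1369] [0.057 0.056 0.059 0.06 ] [-121.   150.3   62.2  -30.9]
fanRscrews [ 0.4462 -0.3918] [0.052 0.051 0.051 0.051] [-109.9  158.9   70.1  -20. ]
fanLscrews [ 0.4381 -0.1378] [0.051 0.051 0.051 0.051] [-118.7  151.7   60.8  -29. ]
mod [ 0.5194 -0.2547] [0.029 0.13  0.029 0.132] [-123.2  148.9   60.9  -31.1]
[293.7 167.6] 61 [0.6082 0.0549]
[321.8 167.9] 63 [ 0.6057 -0.0105]
[363.9 178.4] 190 [ 0.5779 -0.1071]
[493.  232.7] 67 [ 0.4457 -0.3908]
[380. 239.] 69 [ 0.4377 -0.1371]
[247.4 294.2] 83 [0.3236 0.161 ]
[603.3 385.1] 140 [ 0.1215 -0.5883]
mask [491.2 233.1] [ 0.4455 -0.389 ] 0.0673 0.0722 -21.5
mask [427.8 203.2] [ 0.5178 -0.2518] 0.1367 0.0366 -30.8
mask [376.  211.5] [ 0.5034 -0.132 ] 0.1214 0.2286 -91.6
mask [480.1 170.7] [ 0.5906 -0.3779] 0.0885 0.0739 -52.7
```

View pics/bins1.png

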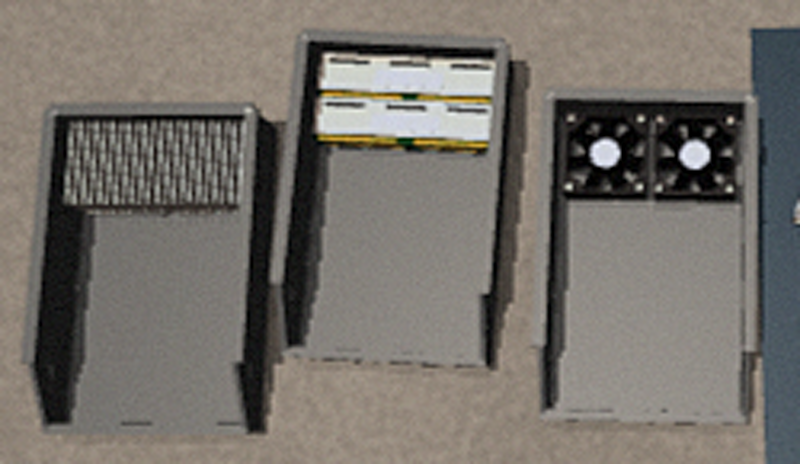

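The crop shows three bins, each turned slightly, with free floor toward the bottom of the picture. I now derive the bin frames from back rim corners (z=55 mm), with stock and floor edges as a check.

```bash
python3 - <<'E'
from h import *
c=robot.read_camera("top")
F=lambda p:(np.array(p)+.5)/3.2-.5+[105,120]
# back rim L,R (z .055); stock front edge L,R (z,h); front wall L,R
B={"sinks":((47,106),(257,105),(65,204),(240,207),.042),"mods":((303,36),(509,40),(318,140),(488,149),.028),"fans":((547,94),(757,96),(566,197),(739,199),.029)}
for n,(a,b,d,e,h) in B.items():
    a,b=[ray(c,F(p),.055)[:2] for p in (a,b)]; d,e=[ray(c,F(p),h)[:2] for p in (d,e)]
    for nm,l,r,off in (("rim",a,b,.1125),("stock",d,e,.043)):
        y=(l-r)/np.linalg.norm(l-r); x=np.array([y[1],-y[0]])
        print(n,nm,np.linalg.norm(l-r).round(4),"yaw",np.degrees(np.arctan2(x[1],x[0])).round(1),"ctr",((l+r)/2-off*x).round(4))
f={"sinks":((75,428),(247,428)),"mods":((290,355),(488,364)),"fans":((552,413),(745,417))}
for n,p in f.items(): print(n,"front",[ray(c,F(q),.028)[:2].round(4) for q in p])
E
```

```text
sinks rim 0.1504 yaw -1.3 ctr [0.5318 0.3774]
sinks stock 0.1257 yaw -2.5 ctr [0.5314 0.3787]
mods rim 0.1482 yaw -2.8 ctr [0.5769 0.1998]
mods stock 0.1247 yaw -4.7 ctr [0.5752 0.2054]
fans rim 0.1487 yaw -2.2 ctr [0.5296 0.0233]
fans stock 0.1246 yaw -2.2 ctr [0.5302 0.0226]
sinks front [array([0.419 , 0.4301]), array([0.4161, 0.3086])]
mods front [array([0.4666, 0.2798]), array([0.4568, 0.1393])]
fans front [array([0.4214, 0.0943]), array([ 0.4155, -0.0406])]
```

The rows are not in the units I measure in: shifts go in shares of 0.6 m and turns go in shares of 2 pi rad. I convert before sending: 0.15 rad / 6.2832 = 0.0239.

```bash
cat > go.py <<'E'
import sys,numpy as np
from scipy.spatial.transform import Rotation as Ro
from plant import robot
x,y,z,w=map(float,sys.argv[1:5]); s=robot.read_state()
p=np.array(s["tool_pos"]); M=Ro.from_rotvec(s["orientation"]).as_matrix()
psi=np.arctan2(M[1,0],M[0,0]); w=np.radians(w); turn=(psi-w+np.pi)%(2*np.pi)-np.pi
d=np.array([x,y,z])-p
print("t",round(s["t"],2),"pos",p.round(4),"yaw",np.degrees(psi).round(1),"q6",round(s["q"][5],2),"turn",turn.round(3),"after turn dx dy dz",np.round([d[0]*np.cos(w)+d[1]*np.sin(w),d[0]*np.sin(w)-d[1]*np.cos(w),-d[2]],4))
E
python3 go.py .446 -.391 .09 -20.2
```

```text
t 0.25 pos [ 0.1552 -0.5793  0.2401] yaw 15.0 q6 -0.09 turn 0.614 after turn dx dy dz [ 0.2078 -0.2771  0.1501]
```

shift_gripper(ticks=[0.093,0,0,0,0.0239,0.093,0,0,0,0.0239,0.093,0,0,0,0.0239,0.093,0,0,0,0.0261,0.093,0,0,0,0], force=25)

```text
t: 0.75
tool_pos: [0.1553, -0.5795, 0.2405]
orientation: [-3.096, 0.533, 0.0]
force: [-0.0, -0.3, -0.1]
opening: 0.0929
gripper_force: 0.0
```

```bash
python3 go.py .446 -.391 .09 -20.2
```

```text
t 0.75 pos [ 0.1553 -0.5795  0.2405] yaw -19.5 q6 0.52 turn 0.012 after turn dx dy dz [ 0.2078 -0.2773  0.1505]
```

Scaled: -0.031 m / 0.6 = -0.0517, 0.023 m / 0.6 = 0.0383, 0.012 rad / 6.2832 = 0.0019.

shift_gripper(ticks=[0.093,0.0383,-0.0517,0.0167,0.0019,0.093,0.0383,-0.0517,0.0167,0,0.093,0.0383,-0.0517,0.0167,0,0.093,0.0383,-0.0517,0.025,0,0.093,0.0383,-0.0517,0.025,0,0.093,0.0383,-0.0517,0.025,0,0.093,0.0383,-0.0517,0.025,0,0.093,0.0383,-0.0517,0.025,0,0.093,0.0383,-0.0483,0.025,0,0.093,0,0,0.0417,0,0.093,0,0,0,0,0.093,0,0,0,0])

```text
t: 1.95
tool_pos: [0.4439, -0.3897, 0.0953]
orientation: [-3.093, 0.543, 0.002]
force: [0.2, -0.1, 1.0]
opening: 0.0931
gripper_force: 0.0
```

```bash
python3 go.py .446 -.391 .026 -20.2
python3 -c "
from h import *
cv2.imwrite('pics/w1.png',robot.read_camera('wrist')['image'][:,:,::-1])"
```

```text
t 1.95 pos [ 0.4439 -0.3897  0.0953] yaw -19.9 q6 1.11 turn 0.005 after turn dx dy dz [0.0024 0.0005 0.0693]
```

View pics/w1.png

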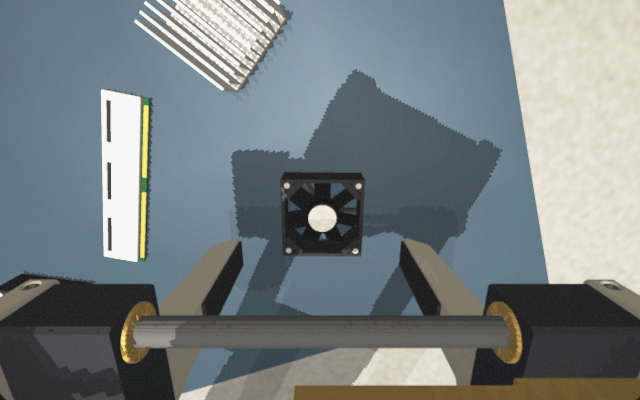

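The wrist view shows the fan hub at (322,218), square to the fingers and midway between them. I descend and grip.

Scaled: 0.02 m / 0.6 = 0.0333, 0.015 m / 0.6 = 0.025.

shift_gripper(ticks=[0.093,0.0042,0,0.0333,0,0.093,0,0,0.0333,0,0.093,0,0,0.025,0,0.093,0,0,0.0167,0,0.093,0,0,0.0067,0,0.055,0,0,0,0,0.055,0,0,0,0,0.055,0,0,0,0,0.055,0,0,0,0,0.055,0,0,0,0,0.055,0,0,0,0], force=25)

```text
t: 3.1
tool_pos: [0.4472, -0.3911, 0.0272]
orientation: [3.093, -0.547, 0.001]
force: [0.2, 0.3, 3.2]
opening: 0.0601
gripper_force: 25.0
```

```bash
python3 go.py .446 -.391 .16 -2.2
```

```text
t 3.1 pos [ 0.4472 -0.3911  0.0272] yaw -20.1 q6 1.12 turn -0.312 after turn dx dy dz [-1.200e-03 -1.000e-04 -1.328e-01]
```

Scaled: -0.042 m / 0.6 = -0.07, 0.007 m / 0.6 = 0.0117, -0.112 rad / 6.2832 = -0.0178.

shift_gripper(ticks=[0.055,0,0,-0.0333,0,0.055,0,0,-0.05,0,0.055,0,0,-0.05,-0.0159,0.055,0,0,-0.05,-0.0159,0.055,0,0,0,-0.0178,0.055,0.0067,-0.0333,0,0,0.055,0.0117,-0.07,0,0,0.055,0.0117,-0.07,0,0,0.055,0.0117,-0.07,0,0,0.055,0.0117,-0.07,0,0,0.055,0.0117,-0.07,0,0,0.055,0.0117,-0.07,0,0,0.055,0.0117,-0.07,0,0,0.055,0.0117,-0.07,0,0,0.055,0.0117,-0.07,0,0,0.055,0.005,-0.0317,0,0,0.055,0,0,0,0,0.055,0,0,0,0])

```text
t: 4.9
tool_pos: [0.5318, 0.0239, 0.1358]
orientation: [3.141, -0.059, -0.003]
force: [0.4, -0.2, -1.8]
opening: 0.06
gripper_force: 25.0
```

```bash
python3 go.py .533 .023 .0315 -2.2
python3 -c "
from h import *
cv2.imwrite('pics/w2.png',robot.read_camera('wrist')['image'][:,:,::-1])"
```

```text
t 4.9 pos [0.5318 0.0239 0.1358] yaw -2.2 q6 1.56 turn 0.001 after turn dx dy dz [0.0013 0.0009 0.1043]
```

View pics/w2.png

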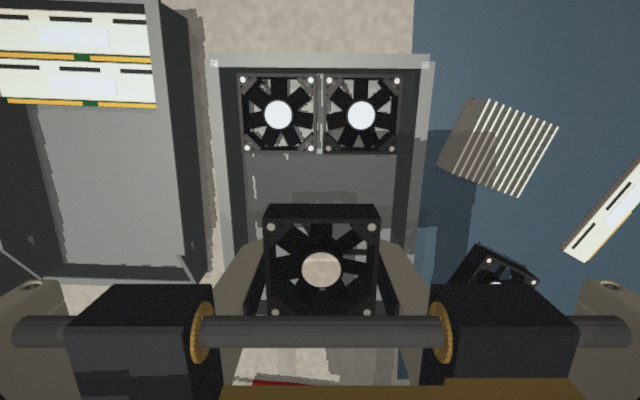

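The held fan is square at (322,265), and the stock is centred on it at (320,115). I lower it, open a little and look at the contact.

Scaled: 0.03 m / 0.6 = 0.05, 0.02 m / 0.6 = 0.0333.

shift_gripper(ticks=[0.055,0.0017,0.0017,0.05,0,0.055,0,0,0.05,0,0.055,0,0,0.0333,0,0.055,0,0,0.0167,0,0.055,0,0,0.0133,0,0.055,0,0,0.0067,0,0.055,0,0,0.0017,0,0.055,0,0,0,0])

```text
t: 5.75
tool_pos: [0.5344, 0.022, 0.0344]
orientation: [3.141, -0.06, 0.002]
force: [0.1, -0.0, 0.1]
opening: 0.0598
gripper_force: 25.0
```

```bash
python3 go.py .533 .023 .0315 -2.2
```

```text
t 5.75 pos [0.5344 0.022  0.0344] yaw -2.2 q6 1.55 turn 0.0 after turn dx dy dz [-0.0014 -0.0009  0.0029]
```

Scaled: 0.001 m / 0.6 = 0.0017.

shift_gripper(ticks=[0.055,0,0,0.0017,0,0.055,0,0,0.0017,0,0.055,0,0,0.0017,0,0.055,0,0,0,0])

```text
t: 6.15
tool_pos: [0.5342, 0.0222, 0.0312]
orientation: [3.141, -0.06, 0.001]
force: [-0.8, 0.1, 2.4]
opening: 0.0598
gripper_force: 25.0
```

```bash
python3 go.py .533 .023 .0315 -2.2
```

```text
t 6.15 pos [0.5342 0.0222 0.0312] yaw -2.2 q6 1.55 turn 0.0 after turn dx dy dz [-0.0012 -0.0008 -0.0003]
```

Scaled: 0.038 m / 0.6 = 0.0633, 0.037 m / 0.6 = 0.0617, 0.15 rad / 6.2832 = 0.0239.

shift_gripper(ticks=[0.074,0,0,0,0,0.074,0,0,0,0,0.074,0,0,0,0,0.074,0,0,-0.0167,0,0.074,0,0,-0.05,0,0.074,0,0,-0.05,0,0.093,0,0,-0.05,0.0239,0.093,0,0,0,0.0239,0.093,0,0,0,0.0239,0.093,0,0,0,0.0022,0.093,-0.0033,0.0617,0,0,0.093,-0.0033,0.0617,0,0,0.093,-0.0033,0.0617,0,0,0.093,-0.0033,0.0617,0,0,0.093,0,0.0633,0.0333,0,0.093,0,0,0.0333,0,0.093,0,0,0,0,0.093,0,0,0,0])

```text
t: 7.95
tool_pos: [0.437, -0.1368, 0.0908]
orientation: [-3.044, 0.777, 0.002]
force: [0.7, 0.5, 0.2]
opening: 0.0929
gripper_force: 0.0
```

```bash
python3 go.py .4377 -.137 .027 -28.8
```

```text
t 7.95 pos [ 0.437  -0.1368  0.0908] yaw -28.7 q6 1.66 turn 0.003 after turn dx dy dz [ 0.0007 -0.0001  0.0638]
```

```bash

python3 -c "
from h import *
cv2.imwrite('pics/w3.png',robot.read_camera('wrist')['image'][:,:,::-1])"
```

```text
(no output)
```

View pics/w3.png

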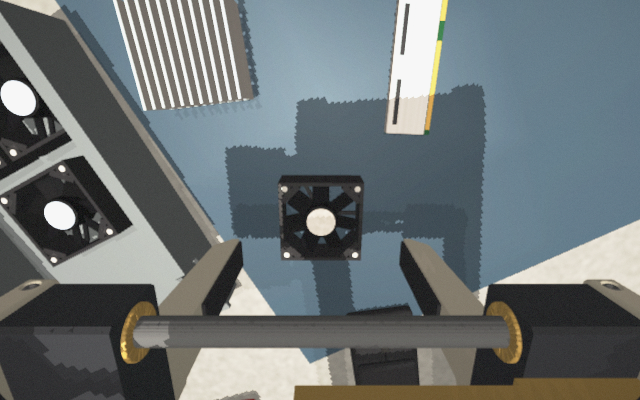

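The fan hub is at (321,222), centred and square, and the bin wall is clear of the fingers. I grip, carry it to the front slot and lower it.

Scaled: -0.041 m / 0.6 = -0.0683, -0.04 m / 0.6 = -0.0667, -0.15 rad / 6.2832 = -0.0239.

shift_gripper(ticks=[0.093,0.0012,0,0.0333,0,0.093,0,0,0.0333,0,0.093,0,0,0.0217,0,0.093,0,0,0.0167,0,0.055,0,0,0,0,0.055,0,0,0,0,0.055,0,0,0,0,0.055,0,0,0,0,0.055,0,0,0,0,0.055,0,0,0,0,0.055,0,0,-0.0333,0,0.055,0,0,-0.05,0,0.055,0,0,-0.05,-0.0239,0.055,0,0,-0.05,-0.0239,0.055,0,0,0,-0.0239,0.055,0,0,0,-0.0022,0.055,0.0067,-0.0683,0,0,0.055,0.0067,-0.0683,0,0,0.055,0.0083,-0.0683,0,0,0.055,0.0083,-0.0667,0,0])

```text
t: 10.0
tool_pos: [0.4611, 0.0263, 0.1365]
orientation: [-3.141, 0.068, 0.003]
force: [0.8, 0.6, -1.0]
opening: 0.0596
gripper_force: 25.0
```

shift_gripper(ticks=[0.055,0,0,0,0,0.055,0,0,0,0])

```text
t: 10.2
tool_pos: [0.4612, 0.0254, 0.1366]
orientation: [3.141, -0.06, -0.003]
force: [-0.5, -0.7, -0.1]
opening: 0.0599
gripper_force: 25.0
```

```bash
python3 go.py .462 .0256 .0315 -2.2
```

```text
t 10.2 pos [0.4612 0.0254 0.1366] yaw -2.2 q6 1.55 turn -0.0 after turn dx dy dz [ 0.0008 -0.0002  0.1051]
```

Scaled: 0.03 m / 0.6 = 0.05, 0.02 m / 0.6 = 0.0333.

shift_gripper(ticks=[0.055,0.0017,0,0.05,0,0.055,0,0,0.05,0,0.055,0,0,0.0333,0,0.055,0,0,0.0167,0,0.055,0,0,0.0133,0,0.055,0,0,0.0067,0,0.055,0,0,0.0017,0,0.055,0,0,0.0017,0,0.055,0,0,0,0])

```text
t: 11.1
tool_pos: [0.4636, 0.0247, 0.0343]
orientation: [3.141, -0.06, 0.002]
force: [0.6, -0.2, -0.7]
opening: 0.0601
gripper_force: 25.0
```

```bash
python3 go.py .462 .0256 .0315 -2.2
```

```text
t 11.1 pos [0.4636 0.0247 0.0343] yaw -2.2 q6 1.55 turn 0.0 after turn dx dy dz [-0.0016 -0.0008  0.0028]
```

Lower in first call and check contact.

Scaled: 0.001 m / 0.6 = 0.0017.

shift_gripper(ticks=[0.055,0,0,0.0017,0,0.055,0,0,0.0017,0,0.055,0,0,0.0017,0,0.055,0,0,0,0])

```text
t: 11.5
tool_pos: [0.4635, 0.0248, 0.0323]
orientation: [3.141, -0.06, 0.001]
force: [-7.5, -0.5, 17.4]
opening: 0.0597
gripper_force: 25.0
```

Scaled: -0.04 m / 0.6 = -0.0667, 0.039 m / 0.6 = 0.065, 0.15 rad / 6.2832 = 0.0239.

shift_gripper(ticks=[0.055,0,0,-0.0017,0,0.074,0,0,0,0,0.074,0,0,0,0,0.074,0,0,0,0,0.074,0,0,-0.0167,0,0.074,0,0,-0.05,0,0.074,0,0,-0.05,0,0.093,0,0,-0.0667,0.0239,0.093,0,0,0,0.0239,0.093,0,0,0,0.0053,0.093,0.0633,0.04,0,0,0.093,0.0633,0.04,0,0,0.093,0.065,0.04,0,0,0.093,0.065,0.0383,0,0,0.093,0,0,0.0333,0,0.093,0,0,0.025,0,0.093,0,0,0,0,0.093,0,0,0,0])

```text
t: 13.3
tool_pos: [0.5711, -0.1187, 0.1063]
orientation: [-3.088, 0.578, 0.003]
force: [1.0, -0.1, -0.4]
opening: 0.0926
gripper_force: 0.0
```

```bash
python3 go.py .5723 -.1189 .030 -21.3
python3 -c "
from h import *
cv2.imwrite('pics/w4.png',robot.read_camera('wrist')['image'][:,:,::-1])"
```

```text
t 13.3 pos [ 0.5711 -0.1187  0.1063] yaw -21.2 q6 1.65 turn 0.001 after turn dx dy dz [ 0.0012 -0.0002  0.0763]
```

View pics/w4.png

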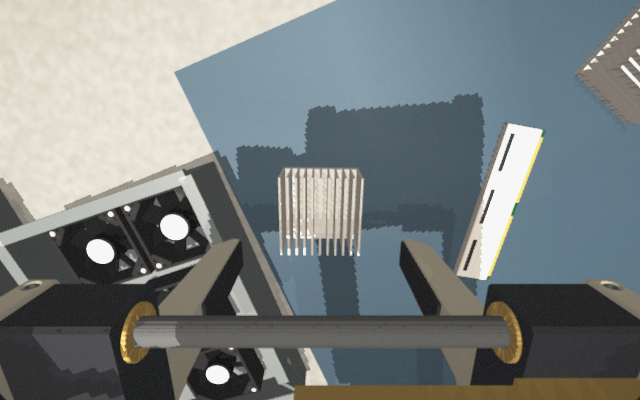

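The sink is centred at (321,212) and square. The fan bin wall is close to the left finger, so I narrow the opening to 78 mm before descending.

Scaled: 0.02 m / 0.6 = 0.0333, 0.015 m / 0.6 = 0.025.

shift_gripper(ticks=[0.078,0.0017,0,0,0,0.078,0,0,0.0167,0,0.078,0,0,0.0333,0,0.078,0,0,0.0333,0,0.078,0,0,0.025,0,0.078,0,0,0.0167,0,0.055,0,0,0,0,0.055,0,0,0,0,0.055,0,0,0,0,0.055,0,0,0,0,0.055,0,0,0,0], force=30)

```text
t: 14.45
tool_pos: [0.5738, -0.1202, 0.0327]
orientation: [3.087, -0.58, 0.003]
force: [0.7, 0.3, 2.1]
opening: 0.0599
gripper_force: 30.0
```

```bash
python3 go.py .5723 -.1189 .150 -1.9
```

```text
t 14.45 pos [ 0.5738 -0.1202  0.0327] yaw -21.3 q6 1.65 turn -0.338 after turn dx dy dz [-0.0015 -0.0013 -0.1173]
```

Scaled: -0.042 m / 0.6 = -0.07, -0.03 m / 0.6 = -0.05, -0.15 rad / 6.2832 = -0.0239.

shift_gripper(ticks=[0.055,0,0,-0.0333,0,0.055,0,0,-0.05,0,0.055,0,0,-0.05,-0.0239,0.055,0,0,-0.05,-0.0239,0.055,0,0,-0.0167,-0.006,0.055,-0.0033,-0.0333,0,0,0.055,-0.0067,-0.07,0,0,0.055,-0.0083,-0.07,0,0,0.055,-0.0083,-0.07,0,0,0.055,-0.0083,-0.07,0,0,0.055,-0.0083,-0.07,0,0,0.055,-0.0083,-0.07,0,0,0.055,-0.0083,-0.07,0,0,0.055,-0.0083,-0.07,0,0,0.055,-0.0083,-0.07,0,0,0.055,-0.0083,-0.07,0,0,0.055,-0.0083,-0.07,0,0,0.055,-0.005,-0.025,0,0,0.055,0,0,0,0,0.055,0,0,0,0])

```text
t: 16.45
tool_pos: [0.5304, 0.378, 0.1512]
orientation: [3.14, -0.051, -0.001]
force: [0.5, -1.2, -1.0]
opening: 0.0593
gripper_force: 30.0
```

```bash
python3 go.py .534 .377 .0367 -1.9
python3 -c "
from h import *
cv2.imwrite('pics/w5.png',robot.read_camera('wrist')['image'][:,:,::-1])"
```

```text
t 16.45 pos [0.5304 0.378  0.1512] yaw -1.9 q6 2.14 turn 0.0 after turn dx dy dz [0.0037 0.0009 0.1145]
```

View pics/w5.png

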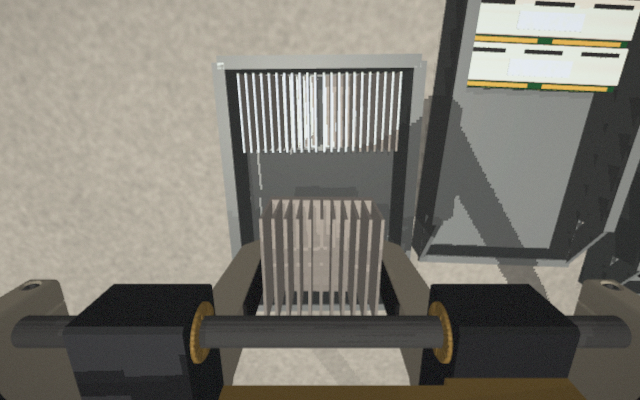

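The bin and stock are centred at column 320, with the held sink at column 321. I lower it.

Scaled: 0.03 m / 0.6 = 0.05, 0.025 m / 0.6 = 0.0417.

shift_gripper(ticks=[0.055,0.0033,0.0017,0.05,0,0.055,0,0,0.05,0,0.055,0,0,0.0417,0,0.055,0,0,0.025,0,0.055,0,0,0.0117,0,0.055,0,0,0.005,0,0.055,0,0,0.0017,0,0.055,0,0,0.0017,0,0.055,0,0,0,0])

```text
t: 17.4
tool_pos: [0.5331, 0.3781, 0.0408]
orientation: [-3.14, 0.052, -0.002]
force: [0.5, 0.1, -2.4]
opening: 0.0593
gripper_force: 30.0
```

```bash
python3 go.py .534 .377 .0367 -1.9
```

```text
t 17.4 pos [0.5331 0.3781 0.0408] yaw -1.9 q6 2.14 turn 0.0 after turn dx dy dz [0.0009 0.001  0.0041]
```

Scaled: 0.001 m / 0.6 = 0.0017.

shift_gripper(ticks=[0.055,0,0,0.0017,0,0.055,0,0,0.0017,0,0.055,0,0,0.0017,0,0.055,0,0,0.0017,0,0.055,0,0,0,0])

```text
t: 17.9
tool_pos: [0.5327, 0.3779, 0.0367]
orientation: [-3.141, 0.052, -0.001]
force: [-2.9, -1.3, 5.3]
opening: 0.06
gripper_force: 30.0
```

```bash
python3 go.py .534 .377 .0367 -1.9
```

```text
t 17.9 pos [0.5327 0.3779 0.0367] yaw -1.9 q6 2.14 turn 0.0 after turn dx dy dz [ 0.0013  0.0008 -0.    ]
```

Scaled: -0.04 m / 0.6 = -0.0667, -0.03 m / 0.6 = -0.05, -0.15 rad / 6.2832 = -0.0239.

shift_gripper(ticks=[0.074,0,0,0,0,0.074,0,0,0,0,0.074,0,0,0,0,0.074,0,0,-0.0167,0,0.074,0,0,-0.05,0,0.074,0,0,-0.0667,0,0.09,0,0,-0.0667,-0.0239,0.093,0,0,0,-0.0239,0.093,0,0,0,-0.0239,0.093,0,0,0,-0.0212])

```text
t: 18.9
tool_pos: [0.5329, 0.3779, 0.1572]
orientation: [-3.021, -0.862, -0.003]
force: [0.2, -0.1, -0.4]
opening: 0.0924
gripper_force: 0.0
```

shift_gripper(ticks=[0.093,-0.0178,0.035,0,0,0.093,-0.0357,0.07,0,0,0.093,-0.0357,0.07,0,0,0.093,-0.0357,0.07,0,0,0.093,-0.0357,0.07,0,0,0.093,-0.0357,0.07,0,0,0.093,-0.0357,0.07,0,0,0.093,-0.0357,0.07,0,0,0.093,-0.0357,0.07,0,0,0.093,-0.0357,0.07,0,0,0.093,-0.0357,0.07,0,0,0.093,-0.0357,0.07,0,0,0.093,-0.0357,0.07,0,0,0.093,-0.0357,0.07,0,0,0.093,-0.0357,0.07,0,0,0.093,-0.0357,0.07,0,0,0.093,-0.0178,0.035,0.0333,0,0.093,0,0,0.0333,0,0.093,0,0,0,0,0.093,0,0,0,0])

```text
t: 20.9
tool_pos: [0.5914, -0.3738, 0.1158]
orientation: [-3.023, -0.853, 0.001]
force: [-0.1, 0.7, 0.1]
opening: 0.0931
gripper_force: 0.0
```

```bash
python3 go.py .5909 -.3735 .0325 31.5
python3 -c "
from h import *
cv2.imwrite('pics/w6.png',robot.read_camera('wrist')['image'][:,:,::-1])"
```

```text
t 20.9 pos [ 0.5914 -0.3738  0.1158] yaw 31.5 q6 0.38 turn 0.0 after turn dx dy dz [-0.0003 -0.0005  0.0833]
```

View pics/w6.png

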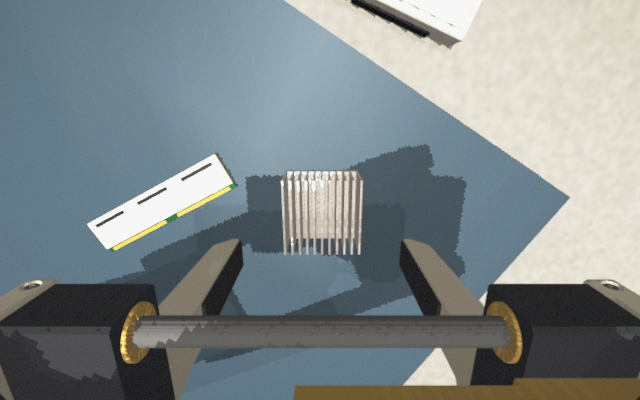

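The sink is centred at (321,212) and square. The module corner is at (237,185), so I again go down with 78 mm opening.

Scaled: -0.03 m / 0.6 = -0.05, -0.02 m / 0.6 = -0.0333, 0.15 rad / 6.2832 = 0.0239.

shift_gripper(ticks=[0.078,0,0,0,0,0.078,0,0,0.0333,0,0.078,0,0,0.0333,0,0.078,0,0,0.0333,0,0.078,0,0,0.025,0,0.078,0,0,0.0117,0,0.055,0,0,0,0,0.055,0,0,0,0,0.055,0,0,0,0,0.055,0,0,0,0,0.055,0,0,0,0,0.055,0,0,-0.0333,0,0.055,0,0,-0.05,0,0.055,0,0,-0.05,0.0239,0.055,0,0,-0.05,0.0239,0.055,0,0,-0.0167,0.0239,0.055,0,0,0,0.0212,0.055,0,0,0,0])

```text
t: 22.75
tool_pos: [0.5917, -0.3744, 0.1541]
orientation: [3.141, -0.056, 0.001]
force: [0.1, -0.1, -2.1]
opening: 0.0598
gripper_force: 30.0
```

```bash
python3 go.py .463 .3793 .15 -1.9
```

```text
t 22.75 pos [ 0.5917 -0.3744  0.1541] yaw -2.0 q6 0.97 turn -0.002 after turn dx dy dz [-0.1536 -0.7491  0.0041]
```

Scaled: -0.045 m / 0.6 = -0.075, -0.0225 m / 0.6 = -0.0375.

shift_gripper(ticks=[0.055,-0.0077,-0.0375,0,0,0.055,-0.0153,-0.075,0,0,0.055,-0.0153,-0.075,0,0,0.055,-0.0153,-0.075,0,0,0.055,-0.0153,-0.075,0,0,0.055,-0.0153,-0.075,0,0,0.055,-0.0153,-0.075,0,0,0.055,-0.0153,-0.075,0,0,0.055,-0.0153,-0.075,0,0,0.055,-0.0153,-0.075,0,0,0.055,-0.0153,-0.075,0,0,0.055,-0.0153,-0.075,0,0,0.055,-0.0153,-0.075,0,0,0.055,-0.0153,-0.075,0,0,0.055,-0.0153,-0.075,0,0,0.055,-0.0153,-0.075,0,0,0.055,-0.0153,-0.075,0,0,0.055,-0.0033,-0.011,0,0,0.055,0,0,0,0,0.055,0,0,0,0])

```text
t: 24.75
tool_pos: [0.4626, 0.3785, 0.1529]
orientation: [3.14, -0.049, -0.002]
force: [0.1, 0.5, -1.1]
opening: 0.0599
gripper_force: 30.0
```

```bash
python3 go.py .463 .3793 .0367 -1.9
```

```text
t 24.75 pos [0.4626 0.3785 0.1529] yaw -1.8 q6 2.2 turn 0.002 after turn dx dy dz [ 0.0004 -0.0008  0.1162]
```

Scaled: 0.03 m / 0.6 = 0.05, 0.025 m / 0.6 = 0.0417.

shift_gripper(ticks=[0.055,0,-0.0017,0.05,0,0.055,0,0,0.05,0,0.055,0,0,0.0417,0,0.055,0,0,0.025,0,0.055,0,0,0.0117,0,0.055,0,0,0.005,0,0.055,0,0,0.0017,0,0.055,0,0,0.0017,0,0.055,0,0,0,0])

```text
t: 25.65
tool_pos: [0.4635, 0.381, 0.0427]
orientation: [-3.14, 0.052, -0.002]
force: [-0.8, -0.0, -1.3]
opening: 0.06
gripper_force: 30.0
```

shift_gripper(ticks=[0.055,0,0,0.0017,0,0.055,0,0,0.0017,0,0.055,0,0,0,0])

```text
t: 25.95
tool_pos: [0.4628, 0.3806, 0.0396]
orientation: [3.141, -0.052, -0.0]
force: [0.3, -0.7, -0.9]
opening: 0.0597
gripper_force: 30.0
```

```bash
python3 go.py .463 .3793 .0367 -1.9
```

```text
t 25.95 pos [0.4628 0.3806 0.0396] yaw -1.9 q6 2.21 turn 0.0 after turn dx dy dz [0.0003 0.0013 0.0029]
```

Scaled: 0.001 m / 0.6 = 0.0017.

shift_gripper(ticks=[0.055,0,0,0.0017,0,0.055,0,0,0.0017,0,0.055,0,0,0,0])

```text
t: 26.25
tool_pos: [0.4632, 0.3808, 0.0392]
orientation: [-3.141, 0.052, -0.001]
force: [-3.8, -1.7, 11.0]
opening: 0.0595
gripper_force: 30.0
```

Scaled: -0.04 m / 0.6 = -0.0667, -0.03 m / 0.6 = -0.05.

shift_gripper(ticks=[0.055,0,0,-0.0017,0,0.074,0,0,0,0,0.074,0,0,0,0,0.074,0,0,0,0,0.074,0,0,-0.0167,0,0.074,0,0,-0.05,0,0.074,0,0,-0.0667,0,0.074,0,0,-0.05,0,0.074,0,0,0,0])

```text
t: 27.15
tool_pos: [0.4659, 0.3826, 0.1557]
orientation: [-3.135, 0.052, -0.013]
force: [0.7, -0.2, 0.5]
opening: 0.0738
gripper_force: 0.0
```

shift_gripper(ticks=[0.06,0.0047,0.0377,0,0,0.06,0.0092,0.0753,0,0,0.06,0.0092,0.0753,0,0,0.06,0.0092,0.0753,0,0,0.06,0.0092,0.0753,0,0,0.06,0.0092,0.0753,0,0,0.06,0.0092,0.0753,0,0,0.06,0.0092,0.0753,0,0,0.06,0.0092,0.0753,0,0,0.06,0.0092,0.0753,0,0,0.06,0.0092,0.0753,0,0,0.06,0.0092,0.0753,0,0,0.06,0.0092,0.0753,0,0,0.06,0.0092,0.0753,0,0,0.06,0.0047,0.0377,0,0,0.06,0,0,0,0.0239,0.06,0,0,0.0333,0.0239,0.06,0,0,0.05,0.0239,0.06,0,0,0,0.0092,0.06,0,0,0,0])

```text
t: 29.15
tool_pos: [0.5179, -0.2539, 0.0971]
orientation: [-3.026, 0.841, 0.004]
force: [-0.1, 0.2, 0.4]
opening: 0.0599
gripper_force: 0.0
```

```bash
python3 go.py .5194 -.2547 .0265 -31
python3 -c "
from h import *
cv2.imwrite('pics/w7.png',robot.read_camera('wrist')['image'][:,:,::-1])"
```

```text
t 29.15 pos [ 0.5179 -0.2539  0.0971] yaw -31.1 q6 1.57 turn -0.001 after turn dx dy dz [ 0.0017 -0.0001  0.0706]
```

View pics/w7.png

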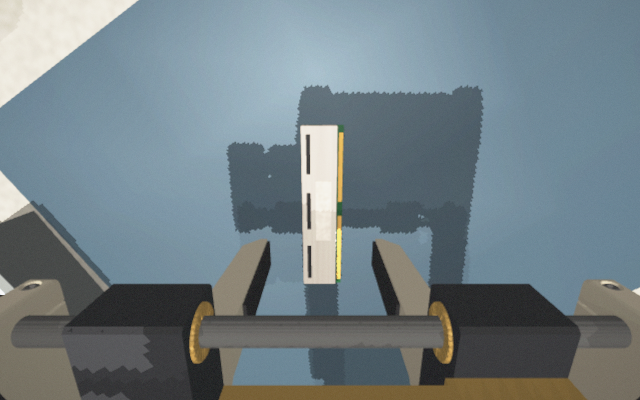

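The module spans columns 302–343 (centre 322) and rows 125–283, square and centred. I descend in two steps so the tips stay just off the mat.

Scaled: 0.02 m / 0.6 = 0.0333, 0.015 m / 0.6 = 0.025.

shift_gripper(ticks=[0.06,0.0025,0,0.0333,0,0.06,0,0,0.0333,0,0.06,0,0,0.025,0,0.06,0,0,0.0167,0,0.06,0,0,0.0067,0,0.06,0,0,0.0017,0,0.06,0,0,0,0], force=15)

```text
t: 29.9
tool_pos: [0.5206, -0.2555, 0.0293]
orientation: [3.027, -0.839, 0.001]
force: [-0.2, -0.5, 0.0]
opening: 0.0598
gripper_force: 0.0
```

```bash
python3 go.py .5194 -.2547 .025 -31
```

```text
t 29.9 pos [ 0.5206 -0.2555  0.0293] yaw -31.0 q6 1.57 turn 0.0 after turn dx dy dz [-0.0015 -0.0001  0.0043]
```

Scaled: 0.002 m / 0.6 = 0.0033, 0.0015 m / 0.6 = 0.0025.

shift_gripper(ticks=[0.06,-0.0017,0,0.0033,0,0.06,0,0,0.0025,0,0.028,0,0,0,0,0.028,0,0,0,0,0.028,0,0,0,0,0.028,0,0,0,0,0.028,0,0,0,0], force=15)

```text
t: 30.6
tool_pos: [0.5194, -0.2547, 0.0252]
orientation: [3.027, -0.84, 0.0]
force: [0.2, -0.0, 0.1]
opening: 0.0319
gripper_force: 15.0
```

```bash
python3 go.py .5194 -.2547 .15 -3.8
```

```text
t 30.6 pos [ 0.5194 -0.2547  0.0252] yaw -31.0 q6 1.57 turn -0.475 after turn dx dy dz [ 0.     -0.     -0.1248]
```

The rows are not in the units I measure in: shifts go in shares of 0.6 m and turns go in shares of 2 pi rad. I convert before sending: -0.044 m / 0.6 = -0.0733, -0.042 m / 0.6 = -0.07, -0.15 rad / 6.2832 = -0.0239.

shift_gripper(ticks=[0.028,0,0,-0.0333,0,0.028,0,0,-0.05,0,0.028,0,0,-0.0667,-0.0239,0.028,0,0,-0.05,-0.0239,0.028,0,0,0,-0.0239,0.028,0,0,0,-0.004,0.028,0,-0.0333,0,0,0.028,-0.0017,-0.0733,0,0,0.028,-0.0017,-0.0733,0,0,0.028,-0.0017,-0.0733,0,0,0.028,-0.0017,-0.0733,0,0,0.028,-0.0017,-0.0733,0,0,0.028,-0.0017,-0.0733,0,0,0.028,0,-0.0733,0,0,0.028,0,-0.0733,0,0,0.028,0,-0.0733,0,0,0.028,0,-0.07,0,0,0.028,0,0,0,0,0.028,0,0,0,0])

```text
t: 32.5
tool_pos: [0.5426, 0.2033, 0.1436]
orientation: [3.139, -0.104, -0.004]
force: [-0.1, -0.9, -1.1]
opening: 0.0316
gripper_force: 15.0
```

```bash
python3 go.py .5436 .2041 .029 -3.8
python3 -c "
from h import *
cv2.imwrite('pics/w8.png',robot.read_camera('wrist')['image'][:,:,::-1])"
```

```text
t 32.5 pos [0.5426 0.2033 0.1436] yaw -3.8 q6 1.91 turn -0.0 after turn dx dy dz [ 0.001  -0.0008  0.1146]
```

View pics/w8.png

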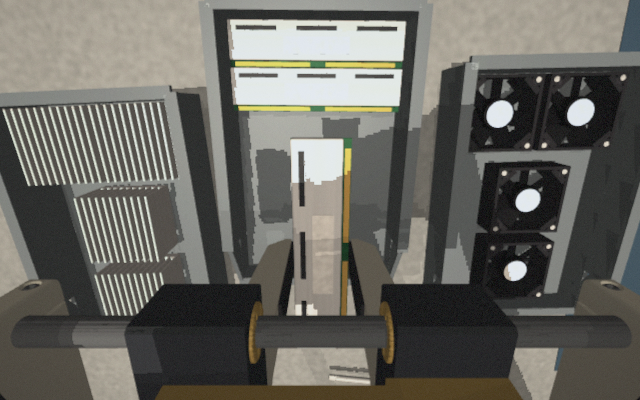

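The module is held straight in the module bin's free lane (columns 292–350). The fans and sinks lie in their bins behind one another. I lower the module.

Scaled: 0.03 m / 0.6 = 0.05, 0.025 m / 0.6 = 0.0417.

shift_gripper(ticks=[0.028,0,0,0.05,0,0.028,0,0,0.05,0,0.028,0,0,0.0417,0,0.028,0,0,0.025,0,0.028,0,0,0.0117,0,0.028,0,0,0.005,0,0.028,0,0,0.0017,0,0.028,0,0,0,0])

```text
t: 33.35
tool_pos: [0.5446, 0.2028, 0.0353]
orientation: [-3.139, 0.104, -0.003]
force: [-0.5, 0.2, -0.1]
opening: 0.0317
gripper_force: 15.0
```

shift_gripper(ticks=[0.028,0,0,0.0017,0,0.028,0,0,0.0017,0,0.028,0,0,0,0])

```text
t: 33.65
tool_pos: [0.5438, 0.2028, 0.0324]
orientation: [-3.14, 0.104, -0.001]
force: [-0.6, 0.1, -0.1]
opening: 0.0316
gripper_force: 15.0
```

```bash
python3 go.py .5436 .2041 .029 -3.8
```

```text
t 33.65 pos [0.5438 0.2028 0.0324] yaw -3.8 q6 1.91 turn 0.0 after turn dx dy dz [-0.0002 -0.0013  0.0034]
```

Scaled: 0.001 m / 0.6 = 0.0017.

shift_gripper(ticks=[0.028,0,0,0.0017,0,0.028,0,0,0.0017,0,0.028,0,0,0.0017,0,0.028,0,0,0,0])

```text
t: 34.05
tool_pos: [0.5436, 0.2027, 0.0292]
orientation: [3.14, -0.104, -0.0]
force: [-1.3, 0.1, 1.3]
opening: 0.0321
gripper_force: 15.0
```

```bash
python3 go.py .5436 .2041 .029 -3.8
```

```text
t 34.05 pos [0.5436 0.2027 0.0292] yaw -3.8 q6 1.91 turn 0.0 after turn dx dy dz [-0.0001 -0.0014  0.0002]
```

Contact at the expected height, so I release, rise and move off to the side for a final look.

Scaled: 0.045 m / 0.6 = 0.075, -0.04 m / 0.6 = -0.0667.

shift_gripper(ticks=[0.05,0,0,0,0,0.05,0,0,0,0,0.05,0,0,0,0,0.05,0,0,-0.0167,0,0.05,0,0,-0.05,0,0.05,0,0,-0.0667,0,0.05,0,0,-0.0667,0,0.05,0,0.0667,-0.05,0,0.05,0,0.075,0,0,0.05,0,0.075,0,0,0.05,0,0.075,0,0,0.05,0,0.075,0,0,0.05,0,0.075,0,0,0.05,0,0.075,0,0,0.05,0,0.075,0,0,0.05,0,0.075,0,0,0.05,0,0.075,0,0,0.05,0,0.0333,0,0,0.05,0,0,0,0])

```text
t: 35.95
tool_pos: [0.5123, -0.2643, 0.1799]
orientation: [3.139, -0.11, 0.001]
force: [0.5, 0.7, -0.4]
opening: 0.0502
gripper_force: 0.0
```

```bash
python3 -c "
from h import *
a=robot.read_camera('top')['image'];b=robot.read_camera('side')['image']
A=cv2.resize(a[40:340,100:400],(400,400));B=cv2.resize(b[150:350,200:420],(400,364));B=cv2.copyMakeBorder(B,0,36,0,0,0)
cv2.imwrite('pics/end.png',np.hstack([A,B])[:,:,::-1])"
```

```text
(no output)
```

View pics/end.png

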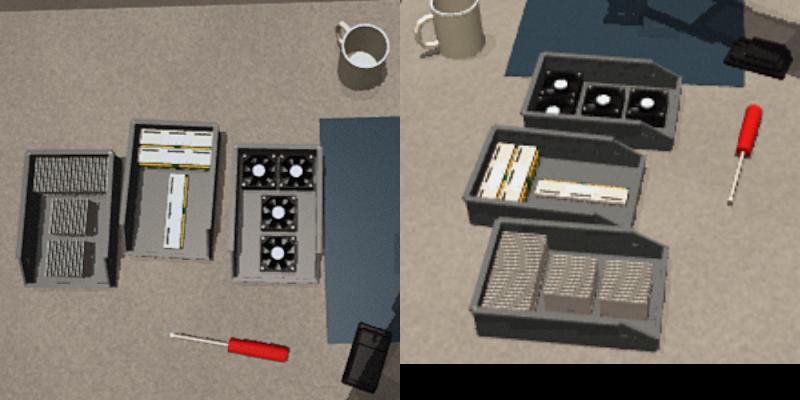

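Both views show all five parts flat in their own bins, in front of the stock: fans at (278,213) and (278,253), module at (175,210), sinks at (70,217) and (68,258). The visible bystanders are undisturbed.

```bash
python3 -c "
from plant import robot
print(robot.close_job())"
```

```text
the job is handed in; nothing more can be done
None
```

I put all five parts flat in the bins of their own kind, in front of the stock, and handed the job in at about 36 s of robot time; no verdict was returned.

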